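# Set the guide roller of a drill feed guide to the bar

### The arm

A 6-joint arm with a two-finger parallel gripper is mounted at the origin on the work surface. World frame = base frame: x ahead of the robot, y to its left, z up, the work surface at z = 0. Lengths are in mm, angles in rad, forces in N, time in s.
With the tool pointing down it reaches from about 400 to 925 mm from the base axis. Payload 12.5 kg.
Tool frame: the origin (TCP) lies on the centre line of the jaws, within the pads' length; the fingertips stand 19 mm ahead of it and the grasp point (between the pads) is the TCP; z points along the fingers, y is the line along which they close (so a half turn about z gives the same grasp; the last joint's range is limited). The gripper opens to 95 mm and grips with 3 to 60 N. Pads are 20 mm wide; open, the fingers measure 119 mm over their backs; the gripper's body (75 mm by 180 mm) begins 59 mm behind the grasp point.
Start: joints at [-1.358, 0.491, 1.559, -0, 1.092, -0.106], TCP at [195.915, -593.517, 233.661] pointing down, gripper open.
Joint ranges: [-3.1, 3.1], [-0.84, 2.19], [0.05, 2.79], [-1.13, 4.28], [0.06, 2.93], [-2.69, 2.69]. Speed limits (rad/s): [2.22, 2.22, 2.79, 3.14, 3.14, 3.14].

### API

Orientations are given as [roll, pitch, yaw] about the fixed x, y, z axes, in that order (R = Rz(yaw) Ry(pitch) Rx(roll)).
In Python, from cell import state, read_camera, job_done gives the robot as it stands.
- The arm moves only by the tool arm_command, never from a script. Its argument "deltas" is a list of rows, each an object of numbers: "dx", "dy", "dz": the shift along the world's x, y, z in m; "yaw": the turn about the world's z in degrees. In form: [{"dx": .., "dy": .., "dz": .., "yaw": ..}, ...]. A call has 1 to 20 rows; each row shifts and turns the commanded pose from where the row before left it; what a row does not reach is not made up. A row lasts 1/10 s, in which the tool goes at most 50 mm and 8.59 degrees, less where a joint would pass 70% of its speed; a pose out of reach is approached as far as the arm can. A call with a gripper value outside its range is refused whole. "gripper" is the finger opening in m, from 0 to 0.0951, set as the call begins (left out, the last holds). The fingers move at their own pace and stop on an object; the grip force is fixed at half the most. Time passes only in rows, so rows that do not move let the fingers close. It gives the time, the measured TCP pose, the force, the opening and the grip force at its end, in the units of the state.
- state(): the state, without advancing time (a new reading comes with each control period).
- read_camera(name): name is "side" or "top"; returns a dict with "color" (384x512x3 uint8, red, green, blue), "range_z" (384x512 float32, mm along the optical axis (not along the pixel's ray), 0 where there is no reading), "fx", "fy", "cx", "cy" (pixels), "extrinsics" (4x4, takes a point from camera to world coordinates). Camera axes: x right, y up, looking along -z (the intrinsics and any distortion apply to the point x, -y, -z); pixel columns grow to the right and rows downward; lengths in mm; the calibration is good to about 2 mm. A picture is of the moment at which its call begins.
- job_done(): hands the job in; it is judged then, once.
The state is a dict: "t": time; "joints": joint angles; "qvel": joint speeds; "tau": joint torques, N m; "eef_pos": TCP position; "tcp_rot": TCP orientation; "ft_force": force on the tool from outside, world axes, zero at the start; "moment": the same for the moment, N m; "opening": opening from 0.0 (shut) to 1.0 (fully open); "grip_force": force on a finger pad.
Only numpy, scipy, OpenCV 4.12 (cv2) and the standard library are available. Lean on these libraries where they do the work, as an engineer would, in place of code of your own. Each camera call takes 0.05 s, during which the arm holds its last target. There are 200 camera calls.

### The job

Slide the brass bar along the fence of the feed guide until its leading end is a few centimetres past the guide roller but still well short of the blue end stop. Then swing the red-handled lever of the eccentric bolt clockwise to close the roller on the bar, leaving about 1 mm of play so that the bar still slides freely between roller and fence. Prove it by pushing the bar on along the fence until it meets the end stop; leave it there with the roller so set, and do not disturb the spanner, parts drawer or oil bottle.

Things in the scene. Friction and masses are not known exactly. Their poses are not given: they have to be found in the camera images.
- guide: Dark steel feed-guide plate 155 x 330 x 12 mm, bolted to the bench, unmovable; place and yaw vary. Origin on its underside; the plate spans x -70 to +85, y -215 to +115 mm. The bar is fed along +y. The fixed blue end stop on it (x -30 to +16 mm, 18 mm above the plate) has its working face at y = +90 mm. The upright eccentric bolt's axis is at x = -40, y = 0 mm.
- fence: Aluminium fence 15 mm high, 295 mm long (guide y -200 to +95 mm), screwed to the plate, unmovable. Origin at the foot of its working face, which looks to -x, at guide y = 0, on the plate's top; axes parallel to the guide's. The face lies at guide x = 17.5 to 22.5 mm, varying. Its two screwed feet reach 49 mm behind the face.
- bar: Loose offcut of brass flat bar, 40 mm wide (x), 110 mm long (y), 12 mm thick, about 0.44 kg. Origin at the centre of its underside. Starts flat on the plate's infeed (-y) end, its side 8 to 18 mm off the fence, up to 0.1 rad askew, friction about 0.6. Against the end stop its origin is at guide y = +35 mm. Too long to grasp lengthways; along the fence it is pushed.
- eccentric (a joint): Turn q of eccentric bolt and lever, rad, 0 to 2.5, growing clockwise from above; starts at 0.05 to 0.5. Growing q closes the roller on the fence; it meets a bar lying on the fence at q = 1.1 to 2.0, depending on the fence. There 0.1 rad moves it about 0.6 mm. Stiff (up to 1.8 N at the handle), stays where left. Past first touch the handle resists by 3 to 4 N more per mm of roller squeeze.
- handle (a point): Centre of the lever's upright red round handle, 16 mm diameter, standing 37 to 72 mm above the bench (this point: 57 mm). It is 85 mm from the bolt's axis, in the direction 4.363 - q rad in the guide's frame (from +x towards +y). Below it the steel lever arm, 14 mm wide, lies 31 to 37 mm above the bench.
- roller_centre (a point): Centre of the guide roller, a free-turning steel bearing of 40 mm diameter, 14 to 26 mm above the bench (this point: 20 mm). The gap is the distance across the fence from its face to this point, less 20 mm. It lies 6 mm off the bolt's axis: in the guide's frame at x = -40 - 6 cos q, y = 6 sin q mm.
- spanner: Loose steel spanner, 160 mm long along its x, lying flat on the bench beside the guide. Origin under its middle. To be left alone.
- parts_drawer: Loose clear plastic parts drawer with a blue front, 104 x 55 x 40 mm, with screws in it, standing on the bench. Origin under its middle. To be left alone.
- oil_bottle: Loose yellow oil bottle, 48 mm diameter, 120 mm high, standing on the bench. Origin at the centre of its base. To be left alone.
Not all that is in view belongs to the job. Of the things like the bar, leave any that is black, purple or turquoise; of the rest the larger one is meant.

How it is judged (in metres and radians):
On the way, in this order (a step that is already met when the one before it is completed fails the run):
1. the bar lies in the guide alongside the roller (its leading end 8 to 75 mm past the bolt's axis), at least 15 mm short of the end stop, with the roller still open (y of bar in the frame of guide between -0.047 and 0.02 m and x of bar in the frame of fence above -0.035 m and x of roller_centre in the frame of fence below -0.062 m), for 0.2 s.
2. with the bar still alongside the roller and at least 15 mm short of the end stop, the roller is closed to leave 0.1 to 1.9 mm of play beyond the bar's 40 mm (y of bar in the frame of guide between -0.047 and 0.02 m and x of roller_centre in the frame of fence between -0.0619 and -0.0601 m), for 0.2 s.
At the end, for the whole second after the job is handed in: the bar lies flat on the plate between fence and roller, at rest within 3.5 mm of the end stop and within 3.5 mm of the fence, and the gap between roller and fence is 40.1 to 41.9 mm (0.1 to 1.9 mm more than the bar's width) (y of bar in the frame of guide above 0.0315 m and x of bar in the frame of fence between -0.0235 and -0.018 m and z of bar in the frame of guide below 0.015 m and angle between bar's own z axis and vertical below 0.05 rad and x of roller_centre in the frame of fence between -0.0619 and -0.0601 m and linear speed of bar below 0.01 m/s); the robot touches nothing.
It fails at once if the spanner is moved by more than 15 mm (distance of spanner from where it was at the start of the episode above 0.015 m).
It fails at once if the parts drawer is moved by more than 15 mm (distance of parts_drawer from where it was at the start of the episode above 0.015 m).
It fails at once if the oil bottle is moved by more than 15 mm (distance of oil_bottle from where it was at the start of the episode above 0.015 m).
It also fails if it takes over 72 s, if anything falls off the work surface, if the arm or the gripper's body presses on something with over 40 N, if the wrist force passes 120 N, or if a joint passes its speed limit or range.

## Working session

There is one attempt and no reset: what is moved stays moved. The work goes in short steps, Python scripts to look and compute and a tool call to move; the robot and the scene stay as the last step left them, time stands still between calls to the robot, and variables do not carry over. Pictures are saved under pics/ and viewed, at most 10 in all, crops included, and the job is handed in when it is done.

Besides the shell and the picture viewer there is one more tool, called after ">>>" in YAML: its name, and indented under it one key for each argument. arm_command: Moves the arm, as the interface text tells. Its arguments: {"type":"object","properties":{"deltas":{"type":"array"},"gripper":{"type":"number"}},"required":["deltas"]}

```bash
ls; mkdir -p pics
cat > h.py <<'E'
import numpy as np, cv2
from cell import state, read_camera, job_done
def cam(n):
    c=read_camera(n); return c
def ray(c,u,v):
    E=np.array(c['extrinsics']); d=np.array([(u-c['cx'])/c['fx'],-(v-c['cy'])/c['fy'],-1.0])
    return E[:3,3],E[:3,:3]@d
def onz(c,u,v,z):
    o,d=ray(c,u,v); return o+d*(z-o[2])/d[2]
def cloud(c):
    v,u=np.mgrid[0:384,0:512]; E=np.array(c['extrinsics']); r=c['range_z']
    P=np.stack([(u-c['cx'])/c['fx']*r,-(v-c['cy'])/c['fy']*r,-r],-1)
    return P@E[:3,:3].T+E[:3,3]
def proj(c,p):
    E=np.array(c['extrinsics']); q=E[:3,:3].T@(np.array(p)-E[:3,3])
    return c['cx']+c['fx']*q[0]/-q[2], c['cy']-c['fy']*q[1]/-q[2]
def save(c,name,box=None,s=1):
    im=c['color'][:,:,::-1]
    if box: im=im[box[1]:box[3],box[0]:box[2]]
    cv2.imwrite('pics/'+name,cv2.resize(im,None,fx=s,fy=s,interpolation=cv2.INTER_CUBIC))
E
python3 - <<'E'
from h import *
import pickle
for n in('top','side'):
    c=cam(n); pickle.dump(c,open(n+'0.pkl','wb')); save(c,n+'0.png',s=1.5)
    print(n,c['fx'],c['cx'],c['cy'],np.round(c['extrinsics'],3).tolist(),[k for k in c])
print(state())
E
```

```text
pics
top 375.9292385774542 248.6690122078521 189.97962358115282 [[-0.019, 0.991, -0.136, 423.828], [-1.0, -0.018, 0.01, -20.585], [0.007, 0.136, 0.991, 1037.274], [0.0, 0.0, 0.0, 1.0]] ['color', 'range_z', 'fx', 'fy', 'cx', 'cy', 'extrinsics']
side 499.73274964246343 254.41251321634465 197.15688403897985 [[-0.973, 0.151, -0.176, 276.912], [-0.232, -0.659, 0.715, 962.375], [-0.008, 0.737, 0.676, 991.924], [0.0, 0.0, 0.0, 1.0]] ['color', 'range_z', 'fx', 'fy', 'cx', 'cy', 'extrinsics']
{'t': 0.1, 'joints': array([-1.35760851e+00,  4.91475564e-01,  1.55937906e+00,  3.11889430e-05,
        1.09173425e+00, -1.05599340e-01]), 'qvel': array([ 0.00020768, -0.00246755, -0.00232099,  0.0012341 , -0.00072008,
       -0.00113525]), 'tau': array([ 3.92100847e-03, -6.13622046e+01, -2.58606023e+01,  6.93714945e-02,
        4.70146572e-02, -6.10221377e-05]), 'eef_pos': array([ 195.87046608, -593.30392388,  233.13817174]), 'tcp_rot': array([-3.14060489e+00, -1.32514924e-04,  3.18772699e-01]), 'ft_force': array([-0.64272067,  0.02574368,  0.59324652]), 'moment': array([-0.03993982,  0.01188847, -0.01102475]), 'grip_force': 0.0, 'opening': 1.0009825001322286}
```

View pics/top0.png

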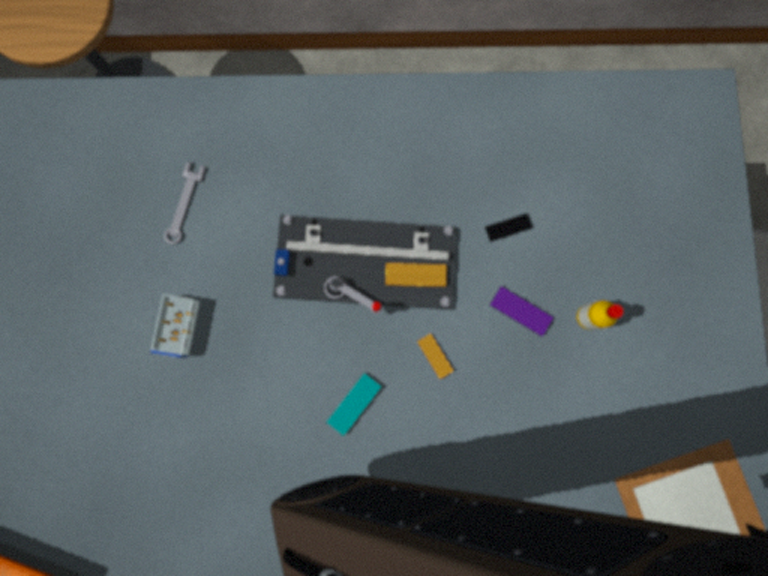

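View pics/side0.png

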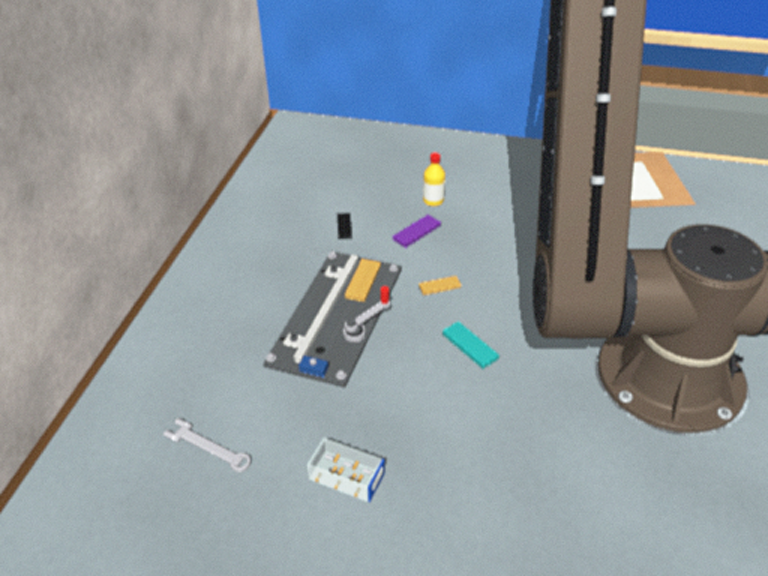

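Candidates for the bar, as pixels in the 1.5x top view:
- Brass on the guide at (416,275)
- Small brass at (436,356)
- Purple at (522,310)
- Black at (509,227)
- Turquoise at (355,403)

I choose the larger brass one, lying on the guide at (416,275). The eccentric's red handle is at (377,306), the blue stop at (282,262), and guide +y points left in the image, which is about world +y.

```bash
cat > m.py <<'E'
from h import *
def big(m): 
    n,l,s,_=cv2.connectedComponentsWithStats(m.astype(np.uint8)); 
    return [(l==i) for i in np.argsort(-s[:,4]) if i>0 and s[i,4]>8]
def rect(c,m,z):
    v,u=np.nonzero(m); p=np.array([onz(c,a,b,z)[:2] for a,b in zip(u,v)]).astype(np.float32)
    h=cv2.convexHull(p); return cv2.minAreaRect(h),p
E
python3 - <<'E'
from m import *; import pickle
c=pickle.load(open('top0.pkl','rb')); save(c,'crop.png',(170,130,320,270),5)
s=pickle.load(open('side0.pkl','rb'))
for n,c in(('top',c),('side',s)):
    hsv=cv2.cvtColor(c['color'],cv2.COLOR_RGB2HSV); H,S,V=[hsv[...,i].astype(int) for i in range(3)]
    P=cloud(c); R=np.zeros(H.shape,bool)
    R=(P[...,0]>330)&(P[...,0]<760)&(abs(P[...,1])<260)&(P[...,2]<90)
    print(n)
    for k,m,z in(('brass',(H>12)&(H<28)&(S>140)&R,24),('red',((H<6)|(H>174))&(S>150)&R,72),('blue',(H>100)&(H<125)&(S>150)&R,30),('light',(V>150)&(S<60)&R&(P[...,0]>520),27),('dark',(V<90)&(S<90)&R&(P[...,0]>450),12)):
        for b in big(m)[:3]:
            r,p=rect(c,b,z); vu=np.argwhere(b).mean(0)
            print(k,b.sum(),'px',np.round(vu[::-1],1),'z',np.percentile(P[b][:,2],[10,50,90]).round(1),'mean',p.mean(0).round(1),'rect',np.round(r[0],1),np.round(r[1],1),round(r[2],1))
E
```

```text
top
brass 612 px [277.  182.7] z [21.9 25.3 27.7] mean [ 581.4 -108.5] rect [ 582.1 -108.6] [109.5  41.5] 88.7
brass 295 px [290. 237.] z [ 8.  10.1 13. ] mean [ 433.8 -138.9] rect [ 433.9 -139. ] [75.9 27.9] 30.2
red 27 px [250.9 203.6] z [69.6 72.8 75.5] mean [520.7 -35.4] rect [521.  -35.6] [10.3 13. ] 88.9
blue 116 px [188.  174.9] z [25.5 31.3 34. ] mean [606.5 133.4] rect [607.3 133.8] [24.1 46.7] 84.6
light 469 px [244.7 165.4] z [20.4 28.3 31. ] mean [630.5 -21.3] rect [643.  -21.8] [288.3  41.1] 85.0
light 42 px [239.2 198.4] z [35.4 38.3 40.7] mean [539.9  -4.8] rect [541.2  -3.3] [58.7  6.8] 55.2
dark 4511 px [242.7 174.6] z [10.4 13.4 16. ] mean [608.  -15.2] rect [602.1 -19.5] [336.5 168.7] 85.0
dark 63 px [326.8 154.4] z [ 5.  10.3 12.7] mean [ 660.8 -250.9] rect [ 660.2 -250.7] [31.8 18. ] 6.5
dark 35 px [221.7 193.7] z [26.5 29.  31.7] mean [555.5  43.5] rect [555.6  44.2] [29.9 12. ] 56.9
side
brass 344 px [241.5 186.4] z [20.  23.3 26. ] mean [576.7 -99.3] rect [ 576.6 -100.7] [114.6  39.4] 87.8
brass 162 px [292.7 189.8] z [ 4.9  7.9 11.3] mean [ 427.6 -117.2] rect [ 427.7 -117.5] [74.3 27.4] 29.5
red 52 px [256.  195.9] z [47.3 63.  72.8] mean [513.3 -16.8] rect [513.4 -16.6] [11.  40.5] 13.1
blue 129 px [208.8 244.4] z [19.8 28.1 31.5] mean [600.5 146.4] rect [601.1 144.5] [31.5 46.4] 85.0
light 6957 px [198.  228.5] z [-3.  -0.1  4.8] mean [648.1  82.3] rect [630.5  24.9] [235.2 512.4] 0.0
light 187 px [240.4 214.8] z [16.9 34.8 38.7] mean [548.9  19.2] rect [551.5  10.3] [118.5  43.8] 79.9
light 31 px [226.8 249.7] z [10.9 15.  20.5] mean [551.1 151. ] rect [551. 151.] [17.9 14.7] 67.6
dark 35 px [229.3 156.3] z [ 5.5  8.2 11.6] mean [ 654.8 -243.9] rect [ 655.1 -247.9] [22.4 26.8] 15.2
dark 32 px [212.9 233.1] z [ 9.9 12.2 15.1] mean [607.9  89.6] rect [607.7  89.3] [16.7 14.8] 13.0
dark 19 px [248.  211.8] z [ 8.6 11.3 14.9] mean [535.5 -11.2] rect [535.2 -10.5] [42.2  5.9] 57.1
```

View pics/crop.png

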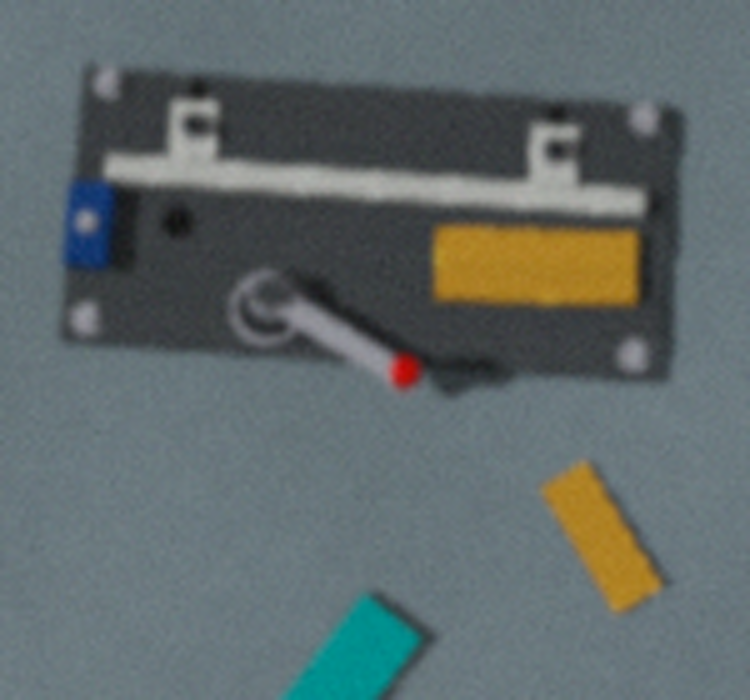

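The crop confirms the choice: the larger brass bar is at crop pixel (536,265) beside the fence. The handle is at (405,370), the bolt at about (265,308) and the stop at (88,225).

Run:
```python
from m import *; import pickle
c=pickle.load(open('top0.pkl','rb')); g=cv2.cvtColor(c['color'],cv2.COLOR_RGB2GRAY).astype(float)
pts=[]
for u in list(range(195,202))+list(range(217,272)):
    v0=int(np.interp(u,[191,298],[164,170])); 
    col=cv2.GaussianBlur(g,(9,3),1.)[:,u][v0:v0+10]; pk=col[:4].argmax(); bg=col[pk+3:].min(); h=(col[pk]+bg)/2
    i=next(i for i in range(pk,9) if col[i+1]<h); pts.append(onz(c,u,v0+i+(col[i]-h)/(col[i]-col[i+1]),27)[:2])
pts=np.array(pts); k=np.polyfit(pts[:,1],pts[:,0],1); r=pts[:,0]-np.polyval(k,pts[:,1]); print('fence x=%.2f+%.4f y'%(k[1],k[0]),r.std())
a=np.arctan(k[0]); ex=np.array([np.cos(a),-np.sin(a)]); ey=np.array([np.sin(a),np.cos(a)])
st=np.array([607.3,133.8]); 
# plate bolt heads: bright spots near corners, eccentric ring
for u,v in((191.5,146.3),(187,193.8),(298.8,154),(296.5,201)): print('screw',onz(c,u,v,14)[:2].round(1))
ax=onz(c,170+265/5,130+308/5,38)[:2]; hd=np.array([520.9,-35.5]); print('axis ring',ax.round(1),'dist',np.linalg.norm(hd-ax))
fx=lambda p:(p-np.array([k[1],0]))@ex
print('yaw',-a,'to face: axis %.1f stop %.1f bar %.1f'%(fx(ax),fx(st),fx(np.array([582.1,-108.6]))))
o=st+7*ex-102*ey; print('origin(stop)',o, 'fence x guide', -fx(o))
d=hd-(o-40*ex); print('handle r',np.linalg.norm(d),'q',4.363-(np.arctan2(d@ey,d@ex)%(2*np.pi)))
```

```text
fence x=621.41+0.0823 y 0.36528733212520914
screw [690.  126.2]
screw [556.7 138.3]
screw [ 663.  -172.5]
screw [ 531.4 -161.3]
axis ring [557.8  38.2] dist 82.45244725827736
yaw -0.08214014922005823 to face: axis -66.5 stop -25.0 bar -30.3
origin(stop) [605.90752176  31.56956909] fence x guide 18.03611655285164
handle r 83.58926953503322 q 0.13896740087460469
```

>>> arm_command:
  deltas:
    - {"dx": 0.022, "dy": 0.0326, "yaw": -1.5}
    - {"dx": 0.022, "dy": 0.0326, "yaw": -1.5}
    - {"dx": 0.022, "dy": 0.0326, "yaw": -1.5}
    - {"dx": 0.022, "dy": 0.0326, "yaw": -1.5}
    - {"dx": 0.022, "dy": 0.0326, "yaw": -1.5}
    - {"dx": 0.022, "dy": 0.0326, "yaw": -1.5}
    - {"dx": 0.022, "dy": 0.0326, "yaw": -1.5}
    - {"dx": 0.022, "dy": 0.0326, "yaw": -1.5}
    - {"dx": 0.022, "dy": 0.0326, "yaw": -1.5}
    - {"dx": 0.022, "dy": 0.0326, "yaw": -1.5}
    - {"dx": 0.022, "dy": 0.0326, "yaw": -1.5}
    - {"dx": 0.022, "dy": 0.0326, "yaw": -1.5}
    - {"dx": 0.022, "dy": 0.0326, "yaw": -1.5}
    - {"dx": 0.022, "dy": 0.0326, "yaw": -1.5}
    - {"dx": 0.022, "dy": 0.0326, "yaw": -2.0}
    - {"dx": 0, "dy": 0}
    - {"dx": 0, "dy": 0}
  gripper: 0

```text
$.deltas[0]: bad value
```

>>> arm_command:
  deltas:
    - {"dx": 0.022, "dy": 0.0326, "dz": 0, "yaw": -1.5}
    - {"dx": 0.022, "dy": 0.0326, "dz": 0, "yaw": -1.5}
    - {"dx": 0.022, "dy": 0.0326, "dz": 0, "yaw": -1.5}
    - {"dx": 0.022, "dy": 0.0326, "dz": 0, "yaw": -1.5}
    - {"dx": 0.022, "dy": 0.0326, "dz": 0, "yaw": -1.5}
    - {"dx": 0.022, "dy": 0.0326, "dz": 0, "yaw": -1.5}
    - {"dx": 0.022, "dy": 0.0326, "dz": 0, "yaw": -1.5}
    - {"dx": 0.022, "dy": 0.0326, "dz": 0, "yaw": -1.5}
    - {"dx": 0.022, "dy": 0.0326, "dz": 0, "yaw": -1.5}
    - {"dx": 0.022, "dy": 0.0326, "dz": 0, "yaw": -1.5}
    - {"dx": 0.022, "dy": 0.0326, "dz": 0, "yaw": -1.5}
    - {"dx": 0.022, "dy": 0.0326, "dz": 0, "yaw": -1.5}
    - {"dx": 0.022, "dy": 0.0326, "dz": 0, "yaw": -1.5}
    - {"dx": 0.022, "dy": 0.0326, "dz": 0, "yaw": -1.5}
    - {"dx": 0.022, "dy": 0.0326, "dz": 0, "yaw": -2.0}
    - {"dx": 0, "dy": 0, "dz": 0, "yaw": 0}
    - {"dx": 0, "dy": 0, "dz": 0, "yaw": 0}
  gripper: 0

```text
t: 1.8
eef_pos: [525.9, -103.9, 233.3]
tcp_rot: [3.142, 0.001, -0.08]
ft_force: [0.4, -0.3, 0.3]
opening: 0.004
grip_force: 0.0
```

>>> arm_command:
  deltas:
    - {"dx": 0, "dy": 0, "dz": -0.04, "yaw": 0}
    - {"dx": 0, "dy": 0, "dz": -0.04, "yaw": 0}
    - {"dx": 0, "dy": 0, "dz": -0.04, "yaw": 0}
    - {"dx": 0, "dy": 0, "dz": -0.04, "yaw": 0}
    - {"dx": 0, "dy": 0, "dz": -0.025, "yaw": 0}
    - {"dx": 0, "dy": 0, "dz": -0.014, "yaw": 0}
    - {"dx": 0, "dy": 0, "dz": 0, "yaw": 0}
    - {"dx": 0.012, "dy": -0.001, "dz": 0, "yaw": 0}
    - {"dx": 0.01, "dy": -0.001, "dz": 0, "yaw": 0}
    - {"dx": 0.002, "dy": 0, "dz": 0, "yaw": 0}
    - {"dx": 0.002, "dy": 0, "dz": 0, "yaw": 0}
    - {"dx": 0.002, "dy": 0, "dz": 0, "yaw": 0}
    - {"dx": 0.002, "dy": 0, "dz": 0, "yaw": 0}
    - {"dx": 0.002, "dy": 0, "dz": 0, "yaw": 0}
    - {"dx": 0, "dy": 0, "dz": 0, "yaw": 0}

```text
t: 3.3
eef_pos: [558.2, -106.4, 34.7]
tcp_rot: [3.141, -0.0, -0.083]
ft_force: [-1.3, 0.3, 0.7]
opening: 0.006
grip_force: 0.8
```

>>> arm_command:
  deltas:
    - {"dx": 0.001, "dy": 0, "dz": 0, "yaw": 0}
    - {"dx": 0.001, "dy": 0, "dz": 0, "yaw": 0}
    - {"dx": 0.001, "dy": 0, "dz": 0, "yaw": 0}
    - {"dx": 0, "dy": 0, "dz": 0, "yaw": 0}

```text
t: 3.7
eef_pos: [560.3, -106.2, 34.6]
tcp_rot: [-3.141, 0.002, -0.083]
ft_force: [-6.7, 1.5, 4.3]
opening: 0.004
grip_force: 3.0
```

>>> arm_command:
  deltas:
    - {"dx": 0.001, "dy": 0, "dz": 0, "yaw": 0}
    - {"dx": 0, "dy": 0, "dz": 0, "yaw": 0}

```text
t: 3.9
eef_pos: [560.4, -106.1, 34.5]
tcp_rot: [-3.141, 0.004, -0.083]
ft_force: [-10.0, 1.1, 6.9]
opening: -0.004
grip_force: 5.0
```

>>> arm_command:
  deltas:
    - {"dx": -0.01, "dy": 0, "dz": 0, "yaw": 0}
    - {"dx": -0.02, "dy": 0, "dz": 0.01, "yaw": 0}
    - {"dx": 0, "dy": -0.04, "dz": 0, "yaw": 0}
    - {"dx": 0, "dy": -0.045, "dz": 0, "yaw": 0}
    - {"dx": 0.025, "dy": 0, "dz": 0, "yaw": 0}
    - {"dx": 0.029, "dy": 0, "dz": -0.01, "yaw": 0}
    - {"dx": 0, "dy": 0, "dz": 0, "yaw": 0}

```text
t: 4.6
eef_pos: [588.3, -192.3, 33.9]
tcp_rot: [3.141, -0.003, -0.083]
ft_force: [-0.5, -0.1, 0.4]
opening: 0.004
grip_force: 0.0
```

```bash
cat > bar.py <<'E'
from m import *
K=(621.41,.0823); a=np.arctan(K[1]); ex=np.array([np.cos(a),-np.sin(a)]); ey=np.array([np.sin(a),np.cos(a)])
F0=np.array([624.0,30.8])
def G(p): d=np.array(p)[:2]-F0; return d@ex,d@ey
def look(c,P=None):
    hsv=cv2.cvtColor(c['color'],cv2.COLOR_RGB2HSV); H,S,V=[hsv[...,i].astype(int) for i in range(3)]
    P=cloud(c); X=P[...,0]; Y=P[...,1]; R=(X>490)&(X<760)&(abs(Y)<260)
    out={}
    b=big((H>12)&(H<28)&(S>140)&R&(P[...,2]<45))
    if b: 
        r,p=rect(c,b[0],24); out['bar']=(np.round(G(r[0]),1),np.round(r[1],1),round(r[2],2),'mean',np.round(G(p.mean(0)),1))
    R=(X>420)&(X<680)&(Y>-60)&(Y<160)&(P[...,2]<95)
    b=big(((H<6)|(H>174))&(S>150)&R)
    if b: 
        r,p=rect(c,b[0],72); m=p.mean(0); d=m-(F0-58*ex); out['red']=(m.round(1),'r',np.linalg.norm(d).round(1),'q',round(4.363-np.arctan2(d@ey,d@ex)%(2*np.pi),3))
    return out
E
python3 - <<'E'
from bar import *
c=cam('top'); print(look(c)); print(G(state()['eef_pos']),state()['eef_pos'])
c=cam('side'); print(look(c))
E
```

```text
{'bar': (array([ -22.1, -117.1]), array([60. , 38.8]), 88.75, 'mean', array([ -21.9, -115. ]))}
(np.float64(-19.05443357234932), np.float64(-224.8082262799315)) [ 586.57039626 -191.68783069   33.9357819 ]
{'bar': (array([ -25.7, -135.5]), array([117.1,  37.4]), 85.84, 'mean', array([ -26.9, -135.1])), 'red': (array([513.3, -16.4], dtype=float32), 'r', np.float64(74.2), 'q', np.float64(0.363))}
```

>>> arm_command:
  deltas:
    - {"dx": 0.0008, "dy": 0.01, "dz": 0, "yaw": 0}
    - {"dx": 0.0006, "dy": 0.007, "dz": 0, "yaw": 0}
    - {"dx": 0.0006, "dy": 0.007, "dz": 0, "yaw": 0}
    - {"dx": 0.0006, "dy": 0.007, "dz": 0, "yaw": 0}
    - {"dx": 0.0006, "dy": 0.007, "dz": 0, "yaw": 0}
    - {"dx": 0.0006, "dy": 0.007, "dz": 0, "yaw": 0}
    - {"dx": 0.0006, "dy": 0.007, "dz": 0, "yaw": 0}
    - {"dx": 0.0006, "dy": 0.007, "dz": 0, "yaw": 0}
    - {"dx": 0.0006, "dy": 0.007, "dz": 0, "yaw": 0}
    - {"dx": 0.0006, "dy": 0.007, "dz": 0, "yaw": 0}
    - {"dx": 0.0006, "dy": 0.007, "dz": 0, "yaw": 0}

```text
t: 5.8
eef_pos: [592.6, -111.3, 34.9]
tcp_rot: [3.141, 0.0, -0.082]
ft_force: [-2.8, -5.0, 2.8]
opening: 0.006
grip_force: 2.7
```

Run:
```python
from bar import *
print(G(state()['eef_pos'])); c=cam('side'); print(look(c)); print(look(cam('top')))
```

```text
(np.float64(-19.658018044209427), np.float64(-144.1691698410475))
{'bar': (array([-25.7, -79.4]), array([114.1,  38.4]), 85.84, 'mean', array([-26.7, -79.5])), 'red': (array([513.3, -16.4], dtype=float32), 'r', np.float64(74.2), 'q', np.float64(0.363))}
{'bar': (array([-20.2, -40.4]), array([21.9, 36.1]), 89.02, 'mean', array([-20.4, -40.1]))}
```

>>> arm_command:
  deltas:
    - {"dx": 0.0006, "dy": 0.007, "dz": 0, "yaw": 0}
    - {"dx": 0.0006, "dy": 0.007, "dz": 0, "yaw": 0}
    - {"dx": 0.0006, "dy": 0.007, "dz": 0, "yaw": 0}
    - {"dx": 0.0006, "dy": 0.007, "dz": 0, "yaw": 0}
    - {"dx": 0.0006, "dy": 0.007, "dz": 0, "yaw": 0}
    - {"dx": 0.0006, "dy": 0.007, "dz": 0, "yaw": 0}
    - {"dx": 0.0005, "dy": 0.006, "dz": 0, "yaw": 0}
    - {"dx": 0, "dy": 0, "dz": 0, "yaw": 0}

```text
t: 6.7
eef_pos: [597.0, -62.5, 34.7]
tcp_rot: [-3.141, -0.0, -0.082]
ft_force: [1.1, 0.1, 0.5]
opening: 0.004
grip_force: 0.2
```

Run:
```python
from bar import *
print(G(state()['eef_pos'])); c=cam('side'); print(look(c)); save(c,'s1.png',(170,150,300,270),5)
```

```text
(np.float64(-19.308512155982623), np.float64(-95.16509345829938))
{'bar': (array([-25.9, -30.6]), array([116. ,  38.5]), 85.31, 'mean', array([-27.8, -32.8])), 'red': (array([513.3, -16.4], dtype=float32), 'r', np.float64(74.2), 'q', np.float64(0.363))}
```

View pics/s1.png

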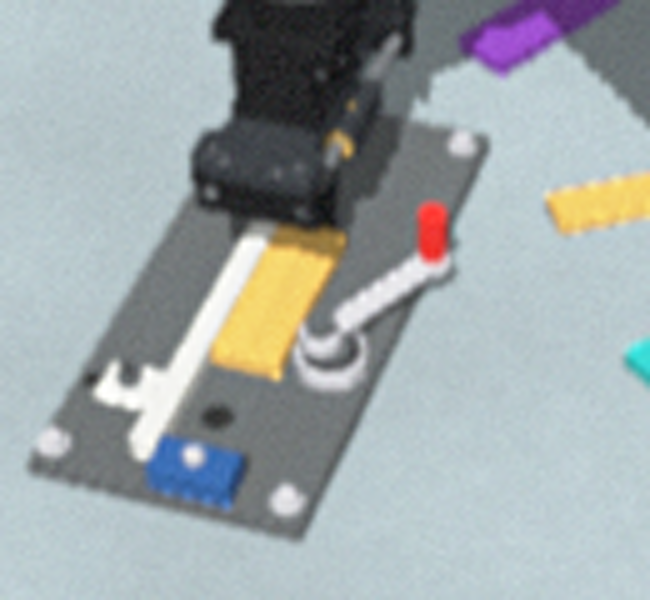

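The bar is alongside the roller: its leading end is at about crop (250,365), past the roller at (330,350). The roller is still open, with the handle at (432,230).

>>> arm_command:
  deltas:
    - {"dx": 0, "dy": -0.01, "dz": 0, "yaw": 0}
    - {"dx": 0, "dy": 0, "dz": 0.04, "yaw": 0}
    - {"dx": 0, "dy": 0, "dz": 0.04, "yaw": 0}
    - {"dx": -0.01, "dy": 0.005, "dz": 0, "yaw": 7.9}
    - {"dx": -0.01, "dy": 0.005, "dz": 0, "yaw": 7.9}
    - {"dx": -0.01, "dy": 0.005, "dz": 0, "yaw": 7.9}
    - {"dx": -0.01, "dy": 0.005, "dz": 0, "yaw": 7.9}
    - {"dx": -0.01, "dy": 0.005, "dz": 0, "yaw": 7.9}
    - {"dx": -0.01, "dy": 0.005, "dz": 0, "yaw": 7.9}
    - {"dx": -0.01, "dy": 0.005, "dz": 0, "yaw": 7.9}
    - {"dx": -0.0065, "dy": 0.002, "dz": 0, "yaw": 7.3}
    - {"dx": 0, "dy": 0, "dz": 0, "yaw": 0}
    - {"dx": 0, "dy": 0, "dz": 0, "yaw": 0}

```text
t: 8.05
eef_pos: [520.7, -37.0, 114.7]
tcp_rot: [3.141, -0.0, 1.006]
ft_force: [-0.1, 0.7, -0.0]
opening: 0.007
grip_force: 0.0
```

>>> arm_command:
  deltas:
    - {"dx": 0, "dy": 0, "dz": 0, "yaw": 0}
  gripper: 0.05

```text
t: 8.15
eef_pos: [520.8, -36.9, 114.6]
tcp_rot: [3.141, -0.0, 1.007]
ft_force: [1.1, -1.3, 0.0]
opening: 0.049
grip_force: 0.0
```

```bash
python3 -c "
from h import *
s=state();print(s['joints'],s['eef_pos'],s['tcp_rot'],s['ft_force'],s['opening'])"
```

```text
[-1.97359738e-01  5.08268040e-01  1.93213093e+00  5.46343967e-05
  7.00786467e-01  3.66739718e-01] [520.76490324 -36.91989954 114.61689929] [ 3.14122516e+00 -1.78918233e-04  1.00665515e+00] [ 1.11927727 -1.31511837  0.03748601] 0.04895966205510691
```

>>> arm_command:
  deltas:
    - {"dx": 0, "dy": 0.001, "dz": 0, "yaw": 0}
    - {"dx": 0, "dy": 0, "dz": 0, "yaw": 0}
    - {"dx": 0, "dy": 0, "dz": 0, "yaw": 0}
    - {"dx": 0, "dy": 0, "dz": 0, "yaw": 0}
    - {"dx": 0, "dy": 0, "dz": 0, "yaw": 0}

```text
t: 8.65
eef_pos: [520.4, -35.5, 114.7]
tcp_rot: [3.141, 0.0, 1.01]
ft_force: [-0.6, -0.3, 0.2]
opening: 0.453
grip_force: 0.0
```

>>> arm_command:
  deltas:
    - {"dx": 0, "dy": 0, "dz": -0.015, "yaw": 0}
    - {"dx": 0, "dy": 0, "dz": -0.015, "yaw": 0}
    - {"dx": 0, "dy": 0, "dz": -0.015, "yaw": 0}
    - {"dx": 0, "dy": 0, "dz": -0.0095, "yaw": 0}
    - {"dx": 0, "dy": 0, "dz": 0, "yaw": 0}

```text
t: 9.15
eef_pos: [519.9, -35.4, 59.2]
tcp_rot: [-3.14, 0.001, 1.01]
ft_force: [-0.3, 0.3, -0.1]
opening: 0.524
grip_force: 0.0
```

Run:
```python
from bar import *
c=cam('side'); save(c,'s2.png',(170,130,320,270),5)
```

```text
(no output)
```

View pics/s2.png

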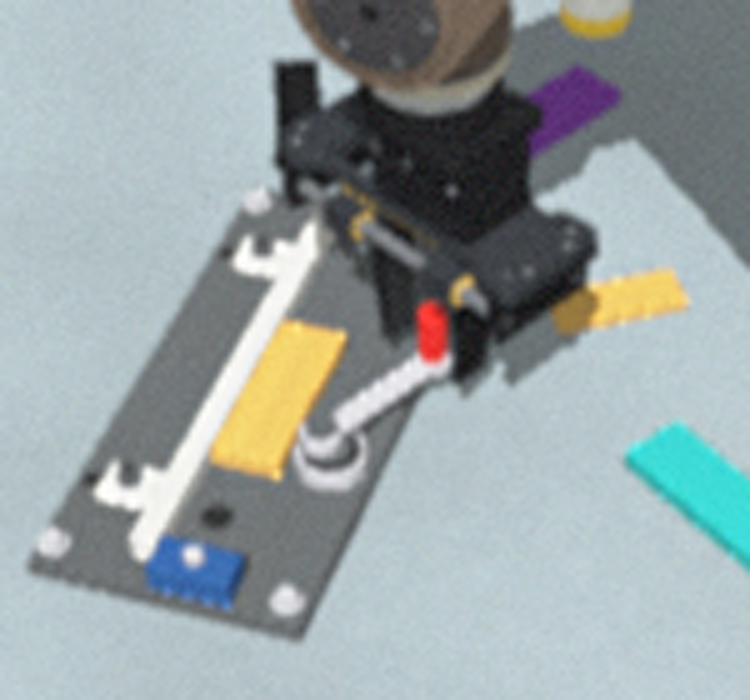

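The handle at crop (432,335) stands between the fingers at (397,310) and (470,350), so I close on it.

>>> arm_command:
  deltas:
    - {"dx": 0, "dy": 0, "dz": 0, "yaw": 0}
    - {"dx": 0, "dy": 0, "dz": 0, "yaw": 0}
    - {"dx": 0, "dy": 0, "dz": 0, "yaw": 0}
    - {"dx": 0, "dy": 0, "dz": 0, "yaw": 0}
    - {"dx": 0, "dy": 0, "dz": 0, "yaw": 0}
    - {"dx": 0, "dy": 0, "dz": 0, "yaw": 0}
  gripper: 0.01

```text
t: 9.8
eef_pos: [520.2, -35.5, 60.3]
tcp_rot: [-3.142, 0.0, 1.01]
ft_force: [-1.9, 0.7, 3.4]
opening: 0.162
grip_force: 30.0
```

```bash
python3 -c "
from h import *
for p in((565.0,35.5),):
  h=np.array(state()['eef_pos'][:2]);print(h); p=np.array(p);d=h-p;r=np.hypot(*d);a0=np.arctan2(d[1],d[0]);print(r,a0,'q',4.363-((a0+.082)%(2*np.pi)))
  pr=h
  for i in range(1,14):
    a=a0-.1*i; n=p+r*np.array([np.cos(a),np.sin(a)]); print(i,np.round((n-pr)/1000,4),n.round(1)); pr=n
"
```

```text
[520.21100873 -35.48396259]
83.93316796148288 -2.1336795838817446 q 0.13149427670215896
1 [-0.0069  0.0048] [513.3 -30.7]
2 [-0.0063  0.0055] [507.  -25.2]
3 [-0.0058  0.0061] [501.2 -19.1]
4 [-0.0051  0.0066] [496.1 -12.4]
5 [-0.0044  0.0071] [491.7  -5.3]
6 [-0.0037  0.0075] [488.    2.2]
7 [-0.0029  0.0079] [485.   10.1]
8 [-0.0021  0.0081] [482.9  18.2]
9 [-0.0013  0.0083] [481.6  26.5]
10 [-0.0005  0.0084] [481.1  34.8]
11 [0.0004 0.0084] [481.4  43.2]
12 [0.0012 0.0083] [482.6  51.5]
13 [0.002  0.0081] [484.6  59.7]
```

>>> arm_command:
  deltas:
    - {"dx": -0.0069, "dy": 0.0048, "dz": 0, "yaw": -5.73}
    - {"dx": -0.0063, "dy": 0.0055, "dz": 0, "yaw": -5.73}
    - {"dx": -0.0058, "dy": 0.0061, "dz": 0, "yaw": -5.73}
    - {"dx": 0, "dy": 0, "dz": 0, "yaw": 0}

```text
t: 10.2
eef_pos: [500.5, -18.7, 60.3]
tcp_rot: [-3.141, 0.001, 0.709]
ft_force: [-5.0, -2.2, 4.2]
opening: 0.157
grip_force: 30.0
```

>>> arm_command:
  deltas:
    - {"dx": -0.0051, "dy": 0.0066, "dz": 0, "yaw": -5.73}
    - {"dx": -0.0044, "dy": 0.0071, "dz": 0, "yaw": -5.73}
    - {"dx": -0.0037, "dy": 0.0075, "dz": 0, "yaw": -5.73}
    - {"dx": 0, "dy": 0, "dz": 0, "yaw": 0}

```text
t: 10.6
eef_pos: [486.9, 2.5, 60.3]
tcp_rot: [-3.14, 0.002, 0.411]
ft_force: [-8.3, -0.9, 8.1]
opening: 0.16
grip_force: 30.0
```

Run:
```python
from bar import *
print(state()['eef_pos'],state()['ft_force']);c=cam('top'); print(look(c));c=cam('side'); print(look(c)); print(state()['ft_force'])
```

```text
[486.86663518   2.50640992  60.26848625] [-8.31606739 -0.93057327  8.06324386]
{'bar': (array([-21.2, -36.4]), array([111.8,  38.9]), 84.99, 'mean', array([-21. , -36.1]))}
{'bar': (array([-25.4, -29.1]), array([113.8,  38.7]), 84.71, 'mean', array([-25.7, -28.2]))}
[-8.04796928 -0.66665872  8.95299196]
```

```bash
cat > arc.py <<'E'
import numpy as np,sys
B=np.array([float(sys.argv[1]),float(sys.argv[2])]); pr=np.array([float(sys.argv[3]),float(sys.argv[4])])
for q in map(float,sys.argv[5:]):
    a=4.363-q-.082; n=B+85*np.array([np.cos(a),np.sin(a)]); print(q,((n-pr)/1000).round(4),n.round(1)); pr=n
E
python3 arc.py 564.4 37 488 2.2 .73 .83 .93 1.03 1.08 1.13 1.18 1.23 1.28 1.33 1.38 1.43 1.48 1.53 1.58 1.63
```

```text
0.73 [-0.0016  0.001 ] [486.4   3.2]
0.83 [-0.003  0.008] [483.4  11.1]
0.93 [-0.0022  0.0082] [481.3  19.3]
1.03 [-0.0013  0.0084] [479.9  27.7]
1.08 [-0.0004  0.0042] [479.5  32. ]
1.13 [-0.0001  0.0042] [479.4  36.2]
1.18 [0.0001 0.0042] [479.5  40.4]
1.23 [0.0003 0.0042] [479.7  44.7]
1.28 [0.0005 0.0042] [480.2  48.9]
1.33 [0.0007 0.0042] [480.9  53.1]
1.38 [0.0009 0.0042] [481.8  57.3]
1.43 [0.0011 0.0041] [483.   61.4]
1.48 [0.0013 0.004 ] [484.3  65.4]
1.53 [0.0015 0.004 ] [485.8  69.4]
1.58 [0.0017 0.0039] [487.5  73.3]
1.63 [0.0019 0.0038] [489.4  77. ]
```

>>> arm_command:
  deltas:
    - {"dx": -0.0016, "dy": 0.0005, "dz": 0, "yaw": 0}
    - {"dx": -0.003, "dy": 0.008, "dz": 0, "yaw": -5.73}
    - {"dx": 0, "dy": 0, "dz": 0, "yaw": 0}

```text
t: 11.0
eef_pos: [483.5, 10.8, 60.3]
tcp_rot: [3.142, -0.0, 0.311]
ft_force: [-2.5, 0.7, 5.0]
opening: 0.165
grip_force: 30.0
```

>>> arm_command:
  deltas:
    - {"dx": -0.0022, "dy": 0.0082, "dz": 0, "yaw": -5.73}
    - {"dx": 0, "dy": 0, "dz": 0, "yaw": 0}

```text
t: 11.2
eef_pos: [481.3, 19.1, 60.3]
tcp_rot: [-3.141, 0.0, 0.212]
ft_force: [-1.8, 1.0, 6.4]
opening: 0.162
grip_force: 30.0
```

>>> arm_command:
  deltas:
    - {"dx": -0.0013, "dy": 0.0084, "dz": 0, "yaw": -5.73}
    - {"dx": 0, "dy": 0, "dz": 0, "yaw": 0}

```text
t: 11.4
eef_pos: [479.8, 27.5, 60.3]
tcp_rot: [-3.141, 0.001, 0.112]
ft_force: [-4.1, 1.5, 7.3]
opening: 0.16
grip_force: 30.0
```

>>> arm_command:
  deltas:
    - {"dx": -0.0004, "dy": 0.0042, "dz": 0, "yaw": -2.86}
    - {"dx": 0, "dy": 0, "dz": 0, "yaw": 0}

```text
t: 11.6
eef_pos: [479.4, 31.5, 60.3]
tcp_rot: [-3.141, 0.001, 0.063]
ft_force: [-4.6, 2.3, 8.1]
opening: 0.161
grip_force: 30.0
```

>>> arm_command:
  deltas:
    - {"dx": -0.0001, "dy": 0.0042, "dz": 0, "yaw": -2.86}
    - {"dx": 0, "dy": 0, "dz": 0, "yaw": 0}

```text
t: 11.8
eef_pos: [479.2, 35.7, 60.3]
tcp_rot: [-3.141, 0.001, 0.013]
ft_force: [-5.2, 2.1, 8.7]
opening: 0.161
grip_force: 30.0
```

>>> arm_command:
  deltas:
    - {"dx": 0.0001, "dy": 0.0042, "dz": 0, "yaw": -2.86}
    - {"dx": 0, "dy": 0, "dz": 0, "yaw": 0}

```text
t: 12.0
eef_pos: [479.2, 39.9, 60.3]
tcp_rot: [-3.142, 0.001, -0.036]
ft_force: [-5.5, 2.6, 8.1]
opening: 0.16
grip_force: 30.0
```

>>> arm_command:
  deltas:
    - {"dx": 0.0003, "dy": 0.0042, "dz": 0, "yaw": -2.86}
    - {"dx": 0, "dy": 0, "dz": 0, "yaw": 0}

```text
t: 12.2
eef_pos: [479.4, 44.2, 60.3]
tcp_rot: [-3.142, 0.002, -0.086]
ft_force: [-4.9, 2.7, 8.9]
opening: 0.158
grip_force: 30.0
```

>>> arm_command:
  deltas:
    - {"dx": 0.0005, "dy": 0.0042, "dz": 0, "yaw": -2.86}
    - {"dx": 0, "dy": 0, "dz": 0, "yaw": 0}

```text
t: 12.4
eef_pos: [479.8, 48.4, 60.3]
tcp_rot: [3.142, 0.002, -0.136]
ft_force: [-5.2, 4.2, 8.7]
opening: 0.159
grip_force: 30.0
```

>>> arm_command:
  deltas:
    - {"dx": 0, "dy": 0, "dz": 0, "yaw": 0}
    - {"dx": 0, "dy": 0, "dz": 0, "yaw": 0}
    - {"dx": 0, "dy": 0, "dz": 0, "yaw": 0}
    - {"dx": 0, "dy": 0, "dz": 0, "yaw": 0}
  gripper: 0.024

```text
t: 12.8
eef_pos: [480.6, 48.0, 60.1]
tcp_rot: [3.141, -0.0, -0.139]
ft_force: [0.1, -0.2, 0.1]
opening: 0.251
grip_force: 0.0
```

Run:
```python
from bar import *
s=state();print(s['eef_pos'],s['ft_force'],s['opening'],s['tcp_rot']);c=cam('top'); print(look(c));save(c,'t3.png',(170,130,320,270),5)
```

```text
[480.61012973  48.02182939  60.06257552] [ 0.11724486 -0.15618777  0.14142237] 0.2506969022482407 [ 3.14149808e+00 -7.60252235e-05 -1.38800598e-01]
{'bar': (array([-21.1, -36.5]), array([112.3,  38.7]), 84.99, 'mean', array([-20.8, -36.7]))}
```

View pics/t3.png

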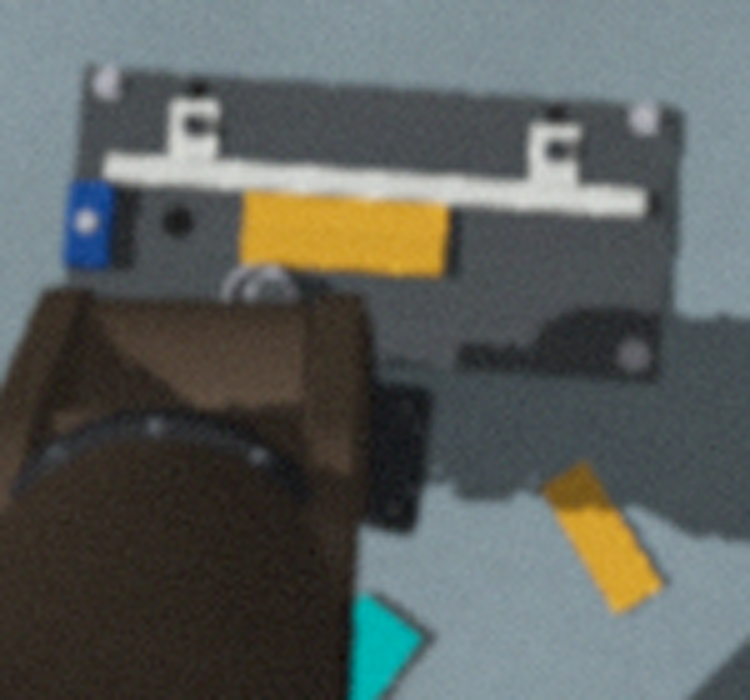

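The bar lies flush on the fence, with its lower edge at crop y≈272. Its leading end at x≈241 is past the roller centre at ≈262. With the grip released the force reads zero, so I now push with the rear finger alone for a clean reading.

>>> arm_command:
  deltas:
    - {"dx": 0.0003, "dy": 0.0025, "dz": 0, "yaw": -1.5}
    - {"dx": 0.0001, "dy": 0.001, "dz": 0, "yaw": -0.5}
    - {"dx": 0, "dy": 0, "dz": 0, "yaw": 0}

```text
t: 13.15
eef_pos: [480.9, 51.8, 60.1]
tcp_rot: [3.142, 0.0, -0.174]
ft_force: [-1.6, -0.4, -0.7]
opening: 0.251
grip_force: 0.0
```

>>> arm_command:
  deltas:
    - {"dx": 0.0002, "dy": 0.002, "dz": 0, "yaw": -1.4}
    - {"dx": 0, "dy": 0, "dz": 0, "yaw": 0}
    - {"dx": 0, "dy": 0, "dz": 0, "yaw": 0}

```text
t: 13.45
eef_pos: [481.0, 53.7, 60.2]
tcp_rot: [3.142, 0.0, -0.199]
ft_force: [-0.6, 0.2, 0.6]
opening: 0.256
grip_force: 0.0
```

>>> arm_command:
  deltas:
    - {"dx": 0.0003, "dy": 0.002, "dz": 0, "yaw": -1.4}
    - {"dx": 0, "dy": 0, "dz": 0, "yaw": 0}
    - {"dx": 0, "dy": 0, "dz": 0, "yaw": 0}

```text
t: 13.75
eef_pos: [481.3, 55.8, 60.2]
tcp_rot: [3.142, 0.0, -0.223]
ft_force: [0.6, -1.1, 0.2]
opening: 0.25
grip_force: 0.0
```

>>> arm_command:
  deltas:
    - {"dx": 0.0003, "dy": 0.002, "dz": 0, "yaw": -1.4}
    - {"dx": 0, "dy": 0, "dz": 0, "yaw": 0}
    - {"dx": 0, "dy": 0, "dz": 0, "yaw": 0}

```text
t: 14.05
eef_pos: [481.6, 57.8, 60.2]
tcp_rot: [3.142, 0.0, -0.248]
ft_force: [0.0, 0.5, 0.2]
opening: 0.253
grip_force: 0.0
```

>>> arm_command:
  deltas:
    - {"dx": 0.0004, "dy": 0.002, "dz": 0, "yaw": -1.4}
    - {"dx": 0, "dy": 0, "dz": 0, "yaw": 0}
    - {"dx": 0, "dy": 0, "dz": 0, "yaw": 0}

```text
t: 14.35
eef_pos: [482.0, 59.8, 60.2]
tcp_rot: [3.142, 0.0, -0.272]
ft_force: [0.2, 0.1, 0.1]
opening: 0.251
grip_force: 0.0
```

>>> arm_command:
  deltas:
    - {"dx": 0.0004, "dy": 0.002, "dz": 0, "yaw": -1.4}
    - {"dx": 0, "dy": 0, "dz": 0, "yaw": 0}
    - {"dx": 0, "dy": 0, "dz": 0, "yaw": 0}

```text
t: 14.65
eef_pos: [482.4, 61.8, 60.2]
tcp_rot: [3.142, 0.0, -0.297]
ft_force: [-0.2, -0.2, 0.5]
opening: 0.25
grip_force: 0.0
```

>>> arm_command:
  deltas:
    - {"dx": 0.0005, "dy": 0.002, "dz": 0, "yaw": -1.4}
    - {"dx": 0, "dy": 0, "dz": 0, "yaw": 0}
    - {"dx": 0, "dy": 0, "dz": 0, "yaw": 0}

```text
t: 14.95
eef_pos: [482.9, 63.8, 60.1]
tcp_rot: [3.142, 0.0, -0.321]
ft_force: [0.5, 0.1, -0.1]
opening: 0.254
grip_force: 0.0
```

Run:
```python
from bar import *
s=state();print(s['grip_force']);c=cam('side'); print(look(c));save(c,'s4.png',(190,130,340,270),5)
```

```text
0.0
{'bar': (array([-25. , -29.6]), array([112.8,  38.5]), 84.23, 'mean', array([-24.9, -28.6])), 'red': (array([473.2,  75.3], dtype=float32), 'r', np.float64(101.1), 'q', np.float64(1.543))}
```

View pics/s4.png

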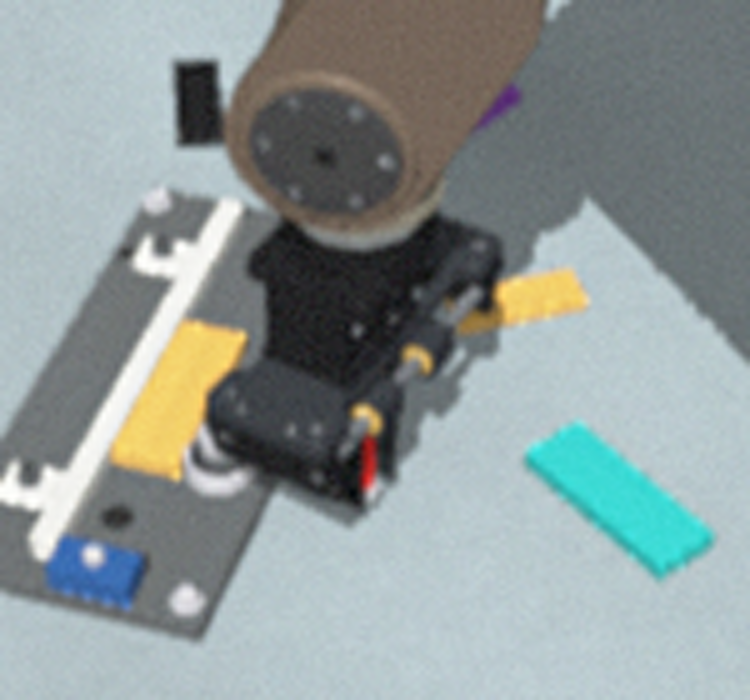

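The red handle, at crop (370,465), is still between the fingers and being pushed, so friction is just low. I continue.

>>> arm_command:
  deltas:
    - {"dx": 0.0006, "dy": 0.002, "dz": 0, "yaw": -1.4}
    - {"dx": 0, "dy": 0, "dz": 0, "yaw": 0}
    - {"dx": 0, "dy": 0, "dz": 0, "yaw": 0}

```text
t: 15.3
eef_pos: [483.5, 65.8, 60.2]
tcp_rot: [3.142, 0.0, -0.346]
ft_force: [0.2, -0.7, -1.0]
opening: 0.254
grip_force: 0.0
```

>>> arm_command:
  deltas:
    - {"dx": 0.0006, "dy": 0.0019, "dz": 0, "yaw": -1.4}
    - {"dx": 0, "dy": 0, "dz": 0, "yaw": 0}
    - {"dx": 0, "dy": 0, "dz": 0, "yaw": 0}

```text
t: 15.6
eef_pos: [484.1, 67.7, 60.2]
tcp_rot: [3.142, -0.0, -0.37]
ft_force: [0.4, 0.4, 0.9]
opening: 0.247
grip_force: 0.2
```

>>> arm_command:
  deltas:
    - {"dx": 0.0007, "dy": 0.0019, "dz": 0, "yaw": -1.4}
    - {"dx": 0, "dy": 0, "dz": 0, "yaw": 0}
    - {"dx": 0, "dy": 0, "dz": 0, "yaw": 0}

```text
t: 15.9
eef_pos: [484.9, 69.6, 60.2]
tcp_rot: [-3.142, -0.0, -0.395]
ft_force: [0.5, -1.8, -0.5]
opening: 0.252
grip_force: 0.4
```

>>> arm_command:
  deltas:
    - {"dx": 0.0007, "dy": 0.0019, "dz": 0, "yaw": -1.4}
    - {"dx": 0, "dy": 0, "dz": 0, "yaw": 0}
    - {"dx": 0, "dy": 0, "dz": 0, "yaw": 0}

```text
t: 16.2
eef_pos: [485.6, 71.5, 60.2]
tcp_rot: [-3.142, -0.0, -0.419]
ft_force: [0.3, -0.7, -0.9]
opening: 0.257
grip_force: 0.6
```

Run:
```python
from bar import *
s=state();print(s['eef_pos'],s['ft_force'],s['grip_force'],s['moment']);c=cam('side'); print(look(c));s=state();print(s['ft_force'])
```

```text
[485.57109289  71.47731453  60.16536542] [ 0.34980925 -0.69239646 -0.89010624] 0.5785424821078777 [-0.21659823 -0.08324624  0.04402846]
{'bar': (array([-25.6, -29.2]), array([113.7,  38.6]), 84.95, 'mean', array([-23.1, -27.9])), 'red': (array([476.1,  83.2], dtype=float32), 'r', np.float64(101.9), 'q', np.float64(1.626))}
[ 0.93825291 -0.59660633 -0.33175476]
```

>>> arm_command:
  deltas:
    - {"dx": 0.0008, "dy": 0.0018, "dz": 0, "yaw": -1.4}

```text
t: 16.35
eef_pos: [486.2, 73.1, 60.2]
tcp_rot: [3.141, 0.0, -0.444]
ft_force: [-0.5, -4.8, 0.5]
opening: 0.253
grip_force: 2.1
```

>>> arm_command:
  deltas:
    - {"dx": 0.0008, "dy": 0.0018, "dz": 0, "yaw": -1.4}

```text
t: 16.45
eef_pos: [487.1, 74.9, 60.2]
tcp_rot: [3.141, 0.0, -0.47]
ft_force: [-0.5, -5.6, 0.5]
opening: 0.255
grip_force: 2.3
```

>>> arm_command:
  deltas:
    - {"dx": 0, "dy": 0, "dz": 0, "yaw": 0}

```text
t: 16.55
eef_pos: [487.2, 75.1, 60.2]
tcp_rot: [3.141, 0.0, -0.469]
ft_force: [0.5, -3.3, -0.1]
opening: 0.251
grip_force: 1.2
```

>>> arm_command:
  deltas:
    - {"dx": 0, "dy": 0, "dz": 0, "yaw": 0}

```text
t: 16.65
eef_pos: [487.1, 75.1, 60.2]
tcp_rot: [-3.142, 0.0, -0.468]
ft_force: [0.3, -2.3, -0.4]
opening: 0.256
grip_force: 0.9
```

>>> arm_command:
  deltas:
    - {"dx": 0, "dy": 0, "dz": 0, "yaw": 0}

```text
t: 16.75
eef_pos: [487.2, 75.1, 60.2]
tcp_rot: [-3.142, -0.0, -0.468]
ft_force: [-0.3, -1.6, 0.3]
opening: 0.252
grip_force: 0.6
```

```bash
python3 arc.py 564.4 37 487.2 75.2 1.598 1.5 1.4 1.3 1.2 1.26 1.28 1.30 1.32 1.34 1.36 1.38 1.4 1.42 1.44 1.46 1.48 1.5 1.52
```

```text
1.598 [ 0.001  -0.0006] [488.2  74.6]
1.5 [-0.0033 -0.0076] [484.9  67. ]
1.4 [-0.0026 -0.0081] [482.3  58.9]
1.3 [-0.0018 -0.0083] [480.5  50.6]
1.2 [-0.0009 -0.0084] [479.6  42.1]
1.26 [0.0005 0.0051] [480.   47.2]
1.28 [0.0002 0.0017] [480.2  48.9]
1.3 [0.0003 0.0017] [480.5  50.6]
1.32 [0.0003 0.0017] [480.8  52.3]
1.34 [0.0003 0.0017] [481.1  53.9]
1.36 [0.0004 0.0017] [481.5  55.6]
1.38 [0.0004 0.0017] [481.8  57.3]
1.4 [0.0004 0.0016] [482.3  58.9]
1.42 [0.0005 0.0016] [482.7  60.5]
1.44 [0.0005 0.0016] [483.2  62.2]
1.46 [0.0005 0.0016] [483.7  63.8]
1.48 [0.0006 0.0016] [484.3  65.4]
1.5 [0.0006 0.0016] [484.9  67. ]
1.52 [0.0006 0.0016] [485.5  68.6]
```

>>> arm_command:
  deltas:
    - {"dx": -0.0033, "dy": -0.0076, "dz": 0, "yaw": 5.73}
    - {"dx": -0.0026, "dy": -0.0081, "dz": 0, "yaw": 5.73}
    - {"dx": -0.0018, "dy": -0.0083, "dz": 0, "yaw": 5.73}
    - {"dx": -0.0009, "dy": -0.0084, "dz": 0, "yaw": 5.73}

```text
t: 17.15
eef_pos: [478.5, 42.6, 60.2]
tcp_rot: [-3.141, -0.0, -0.064]
ft_force: [2.0, 0.8, -1.0]
opening: 0.251
grip_force: 1.0
```

>>> arm_command:
  deltas:
    - {"dx": 0.0005, "dy": 0.0051, "dz": 0, "yaw": -3.43}
    - {"dx": 0.0002, "dy": 0.0017, "dz": 0, "yaw": -1.15}
    - {"dx": 0.0003, "dy": 0.0017, "dz": 0, "yaw": -1.15}

```text
t: 17.45
eef_pos: [479.5, 51.3, 60.2]
tcp_rot: [3.142, 0.0, -0.168]
ft_force: [0.1, -1.5, 0.3]
opening: 0.255
grip_force: 0.9
```

>>> arm_command:
  deltas:
    - {"dx": 0.0003, "dy": 0.0017, "dz": 0, "yaw": -1.15}

```text
t: 17.55
eef_pos: [479.7, 53.0, 60.2]
tcp_rot: [3.141, 0.0, -0.189]
ft_force: [-0.1, -1.6, 0.8]
opening: 0.252
grip_force: 0.9
```

>>> arm_command:
  deltas:
    - {"dx": 0.0003, "dy": 0.0017, "dz": 0, "yaw": -1.15}

```text
t: 17.65
eef_pos: [480.1, 54.7, 60.2]
tcp_rot: [3.141, 0.0, -0.209]
ft_force: [-0.8, -2.2, 1.1]
opening: 0.253
grip_force: 0.9
```

>>> arm_command:
  deltas:
    - {"dx": 0.0004, "dy": 0.0017, "dz": 0, "yaw": -1.15}

```text
t: 17.75
eef_pos: [480.4, 56.3, 60.2]
tcp_rot: [3.141, 0.0, -0.229]
ft_force: [-1.3, -2.5, 1.2]
opening: 0.251
grip_force: 1.0
```

>>> arm_command:
  deltas:
    - {"dx": 0.0004, "dy": 0.0017, "dz": 0, "yaw": -1.15}

```text
t: 17.85
eef_pos: [480.8, 58.0, 60.1]
tcp_rot: [3.141, 0.0, -0.25]
ft_force: [-1.0, -2.9, 1.7]
opening: 0.249
grip_force: 1.0
```

>>> arm_command:
  deltas:
    - {"dx": 0.0004, "dy": 0.0016, "dz": 0, "yaw": -1.15}

```text
t: 17.95
eef_pos: [481.2, 59.6, 60.2]
tcp_rot: [3.141, 0.0, -0.27]
ft_force: [-1.1, -1.6, 1.0]
opening: 0.255
grip_force: 1.0
```

>>> arm_command:
  deltas:
    - {"dx": 0.0005, "dy": 0.0016, "dz": 0, "yaw": -1.15}

```text
t: 18.05
eef_pos: [481.7, 61.2, 60.1]
tcp_rot: [3.141, 0.0, -0.29]
ft_force: [-1.9, -1.3, 1.6]
opening: 0.255
grip_force: 1.0
```

>>> arm_command:
  deltas:
    - {"dx": 0.0005, "dy": 0.0016, "dz": 0, "yaw": -1.15}

```text
t: 18.15
eef_pos: [482.2, 62.8, 60.1]
tcp_rot: [3.141, 0.0, -0.31]
ft_force: [-1.8, -1.9, 0.6]
opening: 0.255
grip_force: 1.0
```

>>> arm_command:
  deltas:
    - {"dx": 0.0005, "dy": 0.0016, "dz": 0, "yaw": -1.15}

```text
t: 18.25
eef_pos: [482.7, 64.4, 60.1]
tcp_rot: [3.141, 0.0, -0.33]
ft_force: [-2.1, -3.0, 1.6]
opening: 0.255
grip_force: 1.2
```

>>> arm_command:
  deltas:
    - {"dx": 0.0006, "dy": 0.0016, "dz": 0, "yaw": -1.15}

```text
t: 18.35
eef_pos: [483.3, 66.0, 60.1]
tcp_rot: [3.141, 0.0, -0.35]
ft_force: [-3.5, -2.6, 0.6]
opening: 0.257
grip_force: 1.4
```

>>> arm_command:
  deltas:
    - {"dx": 0.0006, "dy": 0.0016, "dz": 0, "yaw": -1.15}

```text
t: 18.45
eef_pos: [483.8, 67.6, 60.1]
tcp_rot: [3.141, 0.001, -0.37]
ft_force: [-2.8, -2.8, 1.3]
opening: 0.254
grip_force: 1.6
```

>>> arm_command:
  deltas:
    - {"dx": 0.0006, "dy": 0.0016, "dz": 0, "yaw": -1.15}

```text
t: 18.55
eef_pos: [484.4, 69.2, 60.1]
tcp_rot: [3.141, 0.001, -0.39]
ft_force: [-2.5, -3.1, 1.3]
opening: 0.249
grip_force: 1.8
```

>>> arm_command:
  deltas:
    - {"dx": -0.0014, "dy": -0.0078, "dz": 0, "yaw": 4.87}
    - {"dx": -0.0018, "dy": -0.0071, "dz": 0, "yaw": 4.87}
    - {"dx": -0.0012, "dy": -0.0071, "dz": 0, "yaw": 4.87}
    - {"dx": -0.0004, "dy": -0.0045, "dz": 0, "yaw": 3.87}
    - {"dx": -0.0001, "dy": -0.001, "dz": 0, "yaw": 1}
    - {"dx": 0, "dy": 0, "dz": 0, "yaw": 0}

```text
t: 19.15
eef_pos: [480.1, 41.6, 60.2]
tcp_rot: [3.142, -0.001, -0.05]
ft_force: [0.6, -0.1, -0.5]
opening: 0.251
grip_force: 0.0
```

>>> arm_command:
  deltas:
    - {"dx": 0, "dy": -0.0011, "dz": 0, "yaw": 0}
    - {"dx": 0, "dy": 0, "dz": 0, "yaw": 0}
    - {"dx": 0, "dy": 0.004, "dz": 0, "yaw": 0}
    - {"dx": 0, "dy": 0, "dz": 0.02, "yaw": 0}
    - {"dx": 0, "dy": 0, "dz": 0.04, "yaw": -1.8}
    - {"dx": 0.024, "dy": -0.027, "dz": 0.03, "yaw": 0}
    - {"dx": 0.024, "dy": -0.027, "dz": 0, "yaw": 0}
    - {"dx": 0.024, "dy": -0.027, "dz": 0, "yaw": 0}
    - {"dx": 0.024, "dy": -0.027, "dz": 0, "yaw": 0}
    - {"dx": 0.018, "dy": -0.022, "dz": 0, "yaw": 0}
    - {"dx": 0, "dy": 0, "dz": 0, "yaw": 0}

```text
t: 20.25
eef_pos: [595.3, -87.7, 149.8]
tcp_rot: [3.141, -0.001, -0.082]
ft_force: [-0.4, -0.5, -0.2]
opening: 0.253
grip_force: 0.0
```

Run:
```python
from bar import *
print(state()['eef_pos'],state()['tcp_rot']);c=cam('top'); print(look(c));save(c,'t5.png',(170,130,320,270),5);c=cam('side'); print(look(c))
```

```text
[595.31510114 -87.66173184 149.77555087] [ 3.14103829e+00 -9.21808908e-04 -8.24750820e-02]
{'bar': (array([-20.7,  -1.3]), array([41. , 38.6]), 82.53, 'mean', array([-20.5,  -1.4]))}
{'bar': (array([-25.6, -29.2]), array([113.7,  38.7]), 84.99, 'mean', array([-25.6, -28.7])), 'red': (array([473.9,  61.3], dtype=float32), 'r', np.float64(95.8), 'q', np.float64(1.411))}
```

View pics/t5.png

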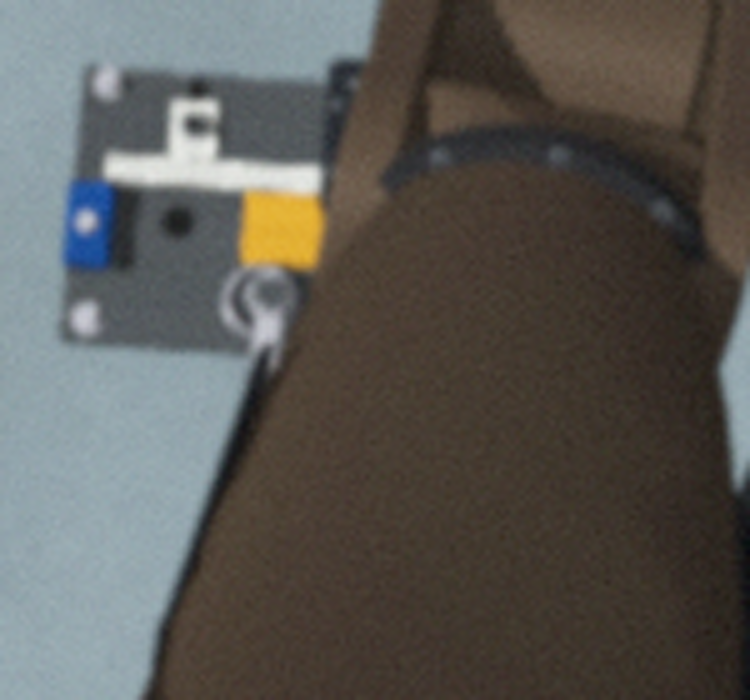

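>>> arm_command:
  deltas:
    - {"dx": 0, "dy": 0, "dz": -0.04, "yaw": 0}
    - {"dx": 0, "dy": 0, "dz": -0.04, "yaw": 0}
    - {"dx": 0, "dy": 0, "dz": 0, "yaw": 0}
    - {"dx": 0, "dy": 0, "dz": -0.025, "yaw": 0}
    - {"dx": 0, "dy": 0, "dz": -0.011, "yaw": 0}
    - {"dx": 0, "dy": 0, "dz": 0, "yaw": 0}
  gripper: 0

```text
t: 20.95
eef_pos: [593.3, -84.9, 34.2]
tcp_rot: [-3.141, 0.001, -0.08]
ft_force: [0.6, -0.6, 0.3]
opening: 0.005
grip_force: 0.0
```

>>> arm_command:
  deltas:
    - {"dx": 0.0009, "dy": 0.01, "dz": 0, "yaw": 0}
    - {"dx": 0.0006, "dy": 0.007, "dz": 0, "yaw": 0}
    - {"dx": 0.0006, "dy": 0.007, "dz": 0, "yaw": 0}
    - {"dx": 0.0006, "dy": 0.007, "dz": 0, "yaw": 0}
    - {"dx": 0.0006, "dy": 0.007, "dz": 0, "yaw": 0}
    - {"dx": 0.0006, "dy": 0.007, "dz": 0, "yaw": 0}

```text
t: 21.55
eef_pos: [598.1, -40.5, 35.0]
tcp_rot: [3.141, -0.002, -0.08]
ft_force: [-2.0, -7.1, 7.0]
opening: 0.005
grip_force: 4.0
```

>>> arm_command:
  deltas:
    - {"dx": 0.0006, "dy": 0.007, "dz": 0, "yaw": 0}
    - {"dx": 0.0006, "dy": 0.007, "dz": 0, "yaw": 0}
    - {"dx": 0.0006, "dy": 0.007, "dz": 0, "yaw": 0}
    - {"dx": 0.0006, "dy": 0.007, "dz": 0, "yaw": 0}
    - {"dx": 0.0005, "dy": 0.006, "dz": 0, "yaw": 0}

```text
t: 22.05
eef_pos: [601.1, -6.4, 35.0]
tcp_rot: [3.141, -0.002, -0.08]
ft_force: [-0.2, -5.9, 6.6]
opening: 0.007
grip_force: 3.8
```

>>> arm_command:
  deltas:
    - {"dx": 0.0003, "dy": 0.004, "dz": 0, "yaw": 0}
    - {"dx": 0.0003, "dy": 0.003, "dz": 0, "yaw": 0}
    - {"dx": 0.0002, "dy": 0.002, "dz": 0, "yaw": 0}

```text
t: 22.35
eef_pos: [601.8, 2.5, 35.0]
tcp_rot: [3.141, -0.002, -0.08]
ft_force: [-1.2, -7.0, 7.7]
opening: 0.004
grip_force: 3.9
```

>>> arm_command:
  deltas:
    - {"dx": 0.0001, "dy": 0.0015, "dz": 0, "yaw": 0}
    - {"dx": 0.0001, "dy": 0.001, "dz": 0, "yaw": 0}

```text
t: 22.55
eef_pos: [602.0, 4.9, 35.0]
tcp_rot: [3.141, -0.002, -0.08]
ft_force: [-0.9, -6.1, 8.4]
opening: 0.008
grip_force: 3.8
```

>>> arm_command:
  deltas:
    - {"dx": 0.0001, "dy": 0.001, "dz": 0, "yaw": 0}
    - {"dx": 0.0001, "dy": 0.001, "dz": 0, "yaw": 0}

```text
t: 22.75
eef_pos: [602.2, 6.8, 35.0]
tcp_rot: [3.141, -0.001, -0.08]
ft_force: [-0.8, -5.4, 7.0]
opening: 0.003
grip_force: 3.9
```

Still only sliding friction. I continue to the stop.

>>> arm_command:
  deltas:
    - {"dx": 0.0001, "dy": 0.001, "dz": 0, "yaw": 0}
    - {"dx": 0.0001, "dy": 0.001, "dz": 0, "yaw": 0}

```text
t: 22.95
eef_pos: [602.4, 8.8, 35.0]
tcp_rot: [3.141, -0.001, -0.08]
ft_force: [-0.3, -6.7, 7.0]
opening: 0.004
grip_force: 3.9
```

>>> arm_command:
  deltas:
    - {"dx": 0.0001, "dy": 0.001, "dz": 0, "yaw": 0}

```text
t: 23.05
eef_pos: [602.5, 9.8, 35.0]
tcp_rot: [3.141, -0.001, -0.08]
ft_force: [-0.5, -6.6, 7.6]
opening: 0.005
grip_force: 4.0
```

>>> arm_command:
  deltas:
    - {"dx": 0.0001, "dy": 0.001, "dz": 0, "yaw": 0}

```text
t: 23.15
eef_pos: [602.5, 10.2, 35.0]
tcp_rot: [3.14, -0.001, -0.079]
ft_force: [-2.5, -17.2, 7.7]
opening: 0.004
grip_force: 9.4
```

>>> arm_command:
  deltas:
    - {"dx": 0.0001, "dy": 0.001, "dz": 0, "yaw": 0}

```text
t: 23.25
eef_pos: [602.5, 10.3, 35.0]
tcp_rot: [3.139, -0.001, -0.079]
ft_force: [-4.1, -24.8, 7.1]
opening: 0.005
grip_force: 13.1
```

The force stepped up at the stop. I back off, lift clear and check.

>>> arm_command:
  deltas:
    - {"dx": -0.0004, "dy": -0.004, "dz": 0, "yaw": 0}
    - {"dx": -0.001, "dy": -0.012, "dz": 0, "yaw": 0}
    - {"dx": 0, "dy": 0, "dz": 0.04, "yaw": 0}
    - {"dx": 0, "dy": 0, "dz": 0.05, "yaw": 0}
    - {"dx": 0, "dy": 0, "dz": 0.05, "yaw": 0}
    - {"dx": 0, "dy": 0, "dz": 0.05, "yaw": 0}
    - {"dx": -0.025, "dy": -0.04, "dz": 0, "yaw": 0}
    - {"dx": -0.025, "dy": -0.04, "dz": 0, "yaw": 0}
    - {"dx": -0.025, "dy": -0.04, "dz": 0, "yaw": 0}
    - {"dx": -0.025, "dy": -0.04, "dz": 0, "yaw": 0}
    - {"dx": -0.025, "dy": -0.04, "dz": 0, "yaw": 0}
    - {"dx": -0.025, "dy": -0.04, "dz": 0, "yaw": 0}
    - {"dx": -0.025, "dy": -0.04, "dz": 0, "yaw": 0}
    - {"dx": -0.025, "dy": -0.04, "dz": 0, "yaw": 0}
    - {"dx": 0, "dy": 0, "dz": 0, "yaw": 0}
    - {"dx": 0, "dy": 0, "dz": 0, "yaw": 0}

```text
t: 24.85
eef_pos: [400.1, -324.7, 224.0]
tcp_rot: [-3.141, 0.0, -0.083]
ft_force: [0.1, 0.9, -0.3]
opening: 0.007
grip_force: 0.0
```

Run:
```python
from bar import *
print(state()['eef_pos'],state()['ft_force']);c=cam('top'); print(look(c));save(c,'t6.png',(170,130,320,270),5);c=cam('side'); print(look(c))
```

```text
[ 400.07705585 -324.6654128   223.99969716] [ 0.08033765  0.8639035  -0.25922334]
{'bar': (array([-20.9,  34.8]), array([111. ,  39.6]), 85.58, 'mean', array([-21. ,  35.3])), 'red': (array([481.2,  43.3], dtype=float32), 'r', np.float64(85.3), 'q', np.float64(1.23))}
{'bar': (array([-25.3,  34.2]), array([99.7, 39.7]), 84.71, 'mean', array([-24.8,  37.2])), 'red': (array([474. ,  60.9], dtype=float32), 'r', np.float64(95.6), 'q', np.float64(1.408))}
```

View pics/t6.png

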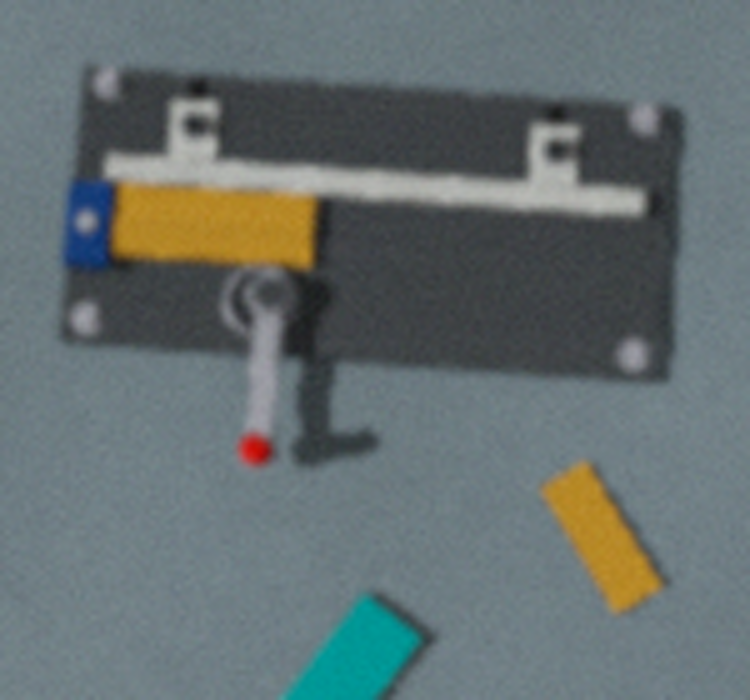

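The bar touches the stop at crop (112,222) and lies flush on the fence. The handle at (255,450) gives q≈1.23, which is the 1 mm setting.

```bash
python3 -c "
from cell import *
print(job_done())"
```

```text
the job is handed in; nothing more can be done
None
```

The bar rests against the end stop and the fence, the roller is set about 1 mm clear of it (measured from first touch; the bar slid freely), and the job is handed in with no verdict shown.

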